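Wind open the annealer and load the amber glass

TASK

Take hold of the red loose sleeve on the annealer's crank and, keeping hold of it all the way, wind it anticlockwise (seen from above) until you feel the stop, then back off a quarter turn so the screw is not left jammed. Then load the amber glass: stand it gently upright on the floor of the open chamber and let go, without tipping it or disturbing the green and blue glasses.

Things in the scene. Friction and masses are not known exactly. Their poses are not given: they have to be found in the camera images.
- annealer: Small bench annealer, fixed: a square grey and cream fire-brick box 220 x 220 mm, 112 mm high, open on top under a sliding hatch; chamber 170 x 170 mm inside, walls 25 mm, floor 35 mm above the table. Origin: table height under the chamber's centre; z up. 200 mm along its own +y stands the orange gearbox (100 x 88 mm, 98 mm high) that carries the crank.
- chamber_floor (a point): Centre of the chamber's floor, on its surface, 35 mm above the table; axes as the annealer's.
- crank_axis (a point): Point on the crank's vertical axis, level with the sleeve's middle, 168 mm above the table. The crank arm's top is 122 mm and the hub nut's top 129 mm above the table.
- crank_sleeve: Red grip sleeve with black bands: an upright cylinder, 26 mm diameter, 78 mm tall, at the end of the crank arm, spinning freely on its vertical pin, so it can be held at a fixed orientation while carried round. Origin at its middle, 60 mm sideways from the crank's axis, 168 mm above the table; the pin's end stands no more than 8 mm above its top.
- crank (a joint): Crank angle, rad; grows anticlockwise from above, opening the hatch (17 mm per rad); at 0 the arm points along the annealer's own +x and the hatch is shut. Hard stop at 12.6 (fully open, 2 turns). Starts between 0 and 3. Turning takes 3 to 4 N at the sleeve; it stays where it is left. A quarter turn back from the stop is 11.03.
- amber_glass: Amber (orange-yellow) solid glass, a round upright cylinder 56 mm in diameter with a 44 mm neck at the top, 75 mm tall, 0.2 to 0.45 kg; straight sides from 6 to 62 mm height. Origin at the centre of its underside, z up. It stands on the table with the green and blue glasses, which of the three is in which place varies.
- green_glass: Green glass of the same shape and size, to be left alone. Origin at the centre of its underside.
- blue_glass: Blue glass of the same shape and size, to be left alone. Origin at the centre of its underside.
- hatch_top (a point): Top centre of the flat steel hatch (190 along x by 196 mm), 124 mm above the table; axes as the annealer's. It slides along own +x on two orange rails (tops 119 mm above the table, at own y +-104 mm, to own x +350 mm). It is over the chamber's centre when shut, 215 mm along own +x when fully open.
Not all that is in view belongs to the job. Of the things that look like the amber_glass, take the one that is farthest to the robot's left at the start.

How it is judged:
By the outcome, as a careful person would: the job done as asked, in the order asked, and still so for the second after the job is handed in, with the robot touching nothing.
It also fails if it takes over 72 s, if anything falls off the work surface, if the arm or the gripper's body presses on something with over 40 N, if the wrist force passes 120 N, or if a joint passes its speed limit or range.

ROBOT

A 6-joint arm with a two-finger parallel gripper is mounted at the origin on the work surface. World frame = base frame: x ahead of the robot, y to its left, z up, the work surface at z = 0. Lengths are in mm, angles in rad, forces in N, time in s.
With the tool pointing down it reaches from about 350 to 775 mm from the base axis. Payload 7.3 kg.
Tool frame: the origin (TCP) lies at the very end of the fingers, on their centre line; the grasp point (between the pads) lies 19 mm behind it; x points along the fingers, y is the direction in which the jaws open and shut, and the axes are right-handed (so a half turn about x gives the same grasp; the last joint's range is limited). The gripper opens to 92 mm and grips with 3 to 60 N. Pads are 19 mm wide; open, the fingers measure 130 mm over their backs; the gripper's body (75 mm by 190 mm) begins 47 mm behind the grasp point.
Start: joints at [-1.315, 0.342, 1.524, -0, 1.275, -0.146], TCP at [205.338, -483.199, 226.741] pointing down, gripper open.
Joint ranges: [-2.53, 2.53], [-0.77, 2.02], [0.04, 2.7], [-1, 4.14], [0.28, 2.66], [-3.11, 3.11]. Speed limits (rad/s): [2.57, 2.57, 3.14, 3.14, 3.14, 3.14].

INTERFACE

Orientations are given as [roll, pitch, yaw] about the fixed x, y, z axes, in that order (R = Rz(yaw) Ry(pitch) Rx(roll)).
In Python, from plant import bot gives the robot as it stands.
- The arm moves only by the tool step_arm, never from a script. Its argument "targets" is a list that holds one entry, the list of rows, each a list of 4 numbers: the shift along the tool's x, y, z in m, then the turn about the tool's x in degrees. A call has exactly 5 rows; each row is the pose to reach, as a shift and turn from the pose measured when the call began, along the tool's axes at that moment; what a row does not reach only later rows make up. A row lasts 1/12 s, in which the tool goes at most 41.7 mm and 7.16 degrees, less where a joint would pass 70% of its speed; a pose out of reach is approached as far as the arm can. A call with a gripper value outside its range is refused whole. "jaw" is the closure, from 0 (fully open) to 1 (shut), set as the call begins (left out, the last holds). The fingers move at their own pace and stop on an object; the grip force is fixed at half the most. Time passes only in rows, so rows that repeat a pose let the fingers close, or fill a call up. It gives the time, the measured TCP pose, the force and the opening at its end, in the units of the state.
- bot.get_obs(): the state, without advancing time (a new reading comes with each control period).
- bot.capture(name): name is "scene" or "top" or "wrist"; returns a dict with "color" (420x560x3 uint8, red, green, blue), "depth" (420x560 float32, mm along the optical axis (not along the pixel's ray), 0 where there is no reading), "fov_y" (degrees; the focal length in pixels is half the picture's height over the tangent of half this angle, whatever the lens; pixels are square), "cx", "cy" (the principal point, pixels), "rvec" (rotation vector, rad) and "tvec" (3), from world to camera coordinates, as OpenCV has them. Camera axes: x right, y down, z forward; pixel columns grow to the right and rows downward; lengths in mm; the calibration is good to about 2 mm. A picture is of the moment at which its call begins.
- bot.close_job(): hands the job in, once; it reports no verdict.
The state is a dict: "time": time; "joint_positions": joint angles; "dq": joint speeds; "tau": joint torques, N m; "tool_pos": TCP position; "tcp_rot": TCP orientation; "contact_force": force on the tool from outside, world axes, zero at the start; "moment": the same for the moment, N m; "grip_width": finger opening in mm.
Only numpy, scipy, OpenCV 4.12 (cv2) and the standard library are available. Lean on these libraries where they do the work, as an engineer would, in place of code of your own. Each camera call takes 0.05 s, during which the arm holds its last target. There are 200 camera calls.

## Working session

There is one attempt and no reset: what is moved stays moved. The work goes in short steps, Python scripts to look and compute and a tool call to move; the robot and the scene stay as the last step left them, time stands still between calls to the robot, and variables do not carry over. Pictures are saved under pics/ and viewed, about 8 in all and at most 12, crops included, and the job is handed in when it is done.

Besides the shell and the picture viewer there is one more tool, called after ">>>" as name([rows], argument=value, ...), one row to a line, values as JSON. step_arm: Moves the arm, as the interface text tells. Its arguments: {"type":"object","properties":{"targets":{"type":"array","items":{"type":"array","items":{"type":"array","items":{"type":"number"}}}},"jaw":{"type":"number"}},"required":["targets"]}

```bash
mkdir -p pics; cat > h.py <<'E'
import numpy as np, cv2
from scipy.spatial.transform import Rotation as Ro
from plant import bot
def cap(n):
    c=bot.capture(n); c['R']=cv2.Rodrigues(np.array(c['rvec'],float))[0]; c['t']=np.array(c['tvec'],float).ravel()
    c['f']=210/np.tan(np.radians(c['fov_y'])/2); return c
def save(c,f,box=None,s=1):
    im=c['color'][:,:,::-1]
    if box: im=im[box[1]:box[3],box[0]:box[2]]
    cv2.imwrite('pics/'+f,cv2.resize(im,None,fx=s,fy=s,interpolation=cv2.INTER_CUBIC))
def ray(c,u,v):
    d=c['R'].T@np.array([(u-c['cx'])/c['f'],(v-c['cy'])/c['f'],1]); return -c['R'].T@c['t'],d
def onz(c,u,v,z):
    o,d=ray(c,u,v); return o+d*(z-o[2])/d[2]
def pts(c):
    v,u=np.mgrid[0:420,0:560]; d=c['depth']
    P=np.stack([(u-c['cx'])/c['f']*d,(v-c['cy'])/c['f']*d,d],-1)
    return (P-c['t'])@c['R']
def hsv(c): return cv2.cvtColor(c['color'],cv2.COLOR_RGB2HSV)
def totool(p):  # world mm vector from TCP -> tool axes
    o=bot.get_obs(); R=Ro.from_euler('xyz',o['tcp_rot']).as_matrix()
    return R.T@(np.array(p)-o['tool_pos']),R
E
python3 - <<'E'
from h import *
o=bot.get_obs(); print({k:np.round(v,3).tolist() for k,v in o.items()})
s=cap('scene');t=cap('top')
save(s,'s0.png');save(t,'t0.png')
for c in (s,t): print(-c['R'].T@c['t'],c['f'],c['cx'],c['cy'])
E
```

```text
{'time': 0.0, 'joint_positions': [-1.315, 0.343, 1.525, 0.0, 1.275, -0.146], 'dq': [-0.001, -0.0, 0.0, 0.001, -0.001, 0.0], 'tau': [-0.002, -43.125, -24.421, 0.072, 0.056, -0.0], 'tool_pos': [205.223, -482.763, 226.026], 'tcp_rot': [-1.721, 1.569, 1.822], 'contact_force': [-0.06, 1.228, 0.02], 'moment': [0.046, 0.006, 0.014], 'grip_width': 91.757}
[1075.43249014   68.05551255  980.62727987] 442.58961754176687 279.64969965478105 209.82235675913523
[ 377.72993352 -125.64025669 1418.45326566] 473.48580741432403 275.34509266339126 208.77749437742423
```

View pics/s0.png

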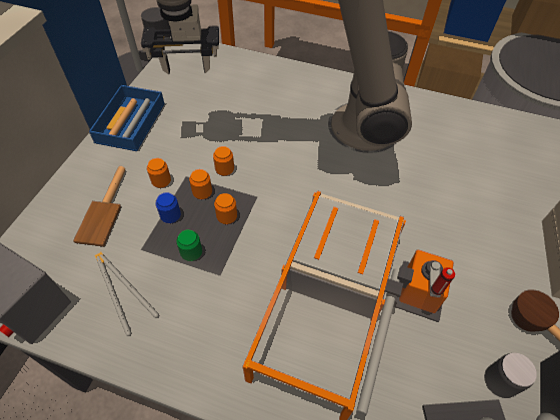

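View pics/t0.png

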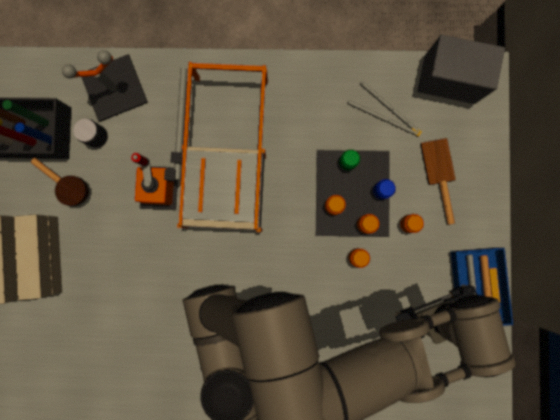

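The top view has +x up and +y to the left. Four things could be taken for the amber glass. Their top-view pixels are (335,205), (369,224), (359,258) and (413,223), matching scene (226,208), (201,184), (224,160) and (158,173). Green is at top (349,160) and blue at (384,189). The sleeve is at top (138,158) and scene (443,282). The rails run to +x and the hatch is nearly shut.

```bash
python3 - <<'E'
from h import *
for n in('scene','top'):
    c=cap(n);H=hsv(c);P=pts(c)
    for name,lo,hi in(('orange',(5,140,70),(22,255,255)),('green',(50,120,40),(85,255,255)),('blue',(110,120,50),(130,255,255)),('red',(0,150,60),(4,255,255)),('red2',(172,150,60),(180,255,255))):
        m=cv2.inRange(H,lo,hi);k,l,st,ce=cv2.connectedComponentsWithStats(m)
        for i in range(1,k):
            if st[i,4]<40: continue
            Q=P[(l==i)&(c['depth']>0)]
            if len(Q)<10: continue
            zt=np.percentile(Q[:,2],97); T=Q[Q[:,2]>zt-6]
            print(n,name,ce[i].round(),st[i,4],'zmax %.0f'%zt,'topmid',((T.max(0)+T.min(0))/2).round(),'ext',(T.max(0)-T.min(0)).round(),'z75:',onz(c,*ce[i],60).round())
c=cap('top');m=0
save(c,'t1.png',(100,40,420,280),2.5)
E
```

```text
scene orange [226.  22.] 608 zmax -122 topmid [-720. -806. -120.] ext [35. 49. 14.] z75: [-294. -595.   60.]
scene orange [295.  12.] 1352 zmax -43 topmid [-259. -270.  229.] ext [990. 379. 555.] z75: [-444. -377.   60.]
scene orange [415.  35.] 1650 zmax 50 topmid [-261.   68.  263.] ext [929. 129. 437.] z75: [-454.   76.   60.]
scene orange [543.  18.] 1061 zmax 16 topmid [-971.  553.   14.] ext [ 43. 100.   9.] z75: [-734.  514.   60.]
scene orange [451.  70.] 2340 zmax -384 topmid [-1048.   295.  -383.] ext [212. 272.  14.] z75: [-293.  220.   60.]
scene orange [120. 117.] 377 zmax 31 topmid [ 247. -716.   29.] ext [162.  29.   8.] z75: [ 283. -693.   60.]
scene orange [223. 161.] 495 zmax 78 topmid [ 321. -345.   76.] ext [46. 43.  9.] z75: [ 338. -335.   60.]
scene orange [158. 172.] 533 zmax 78 topmid [ 423. -497.   76.] ext [45. 45.  8.] z75: [ 438. -483.   60.]
scene orange [100. 216.] 1516 zmax 23 topmid [ 551. -578.   22.] ext [250.  89.  10.] z75: [ 616. -553.   60.]
scene orange [200. 184.] 540 zmax 77 topmid [ 419. -369.   75.] ext [44. 43.  8.] z75: [ 436. -360.   60.]
[... 2085 characters left out ...]
 223.] 321 zmax 79 topmid [ 422. -494.   77.] ext [42. 43.  7.] z75: [ 421. -494.   60.]
top orange [359. 258.] 322 zmax 79 topmid [ 321. -344.   77.] ext [42. 40.  9.] z75: [ 320. -342.   60.]
top orange [490. 280.] 517 zmax 324 topmid [ 273. -501.  552.] ext [ 6. 20. 34.] z75: [ 263. -709.   60.]
top green [  7. 104.] 70 zmax 211 topmid [711. 605. 208.] ext [22. 24.  7.] z75: [751. 695.  60.]
top green [350. 158.] 281 zmax 80 topmid [ 606. -312.   78.] ext [41. 42.  9.] z75: [ 604. -313.   60.]
top blue [385. 188.] 283 zmax 79 topmid [ 520. -415.   78.] ext [43. 42. 10.] z75: [ 520. -414.   60.]
top red [136. 157.] 58 zmax 212 topmid [575. 262. 210.] ext [22. 23.  8.] z75: [598. 307.  60.]
```

View pics/t1.png

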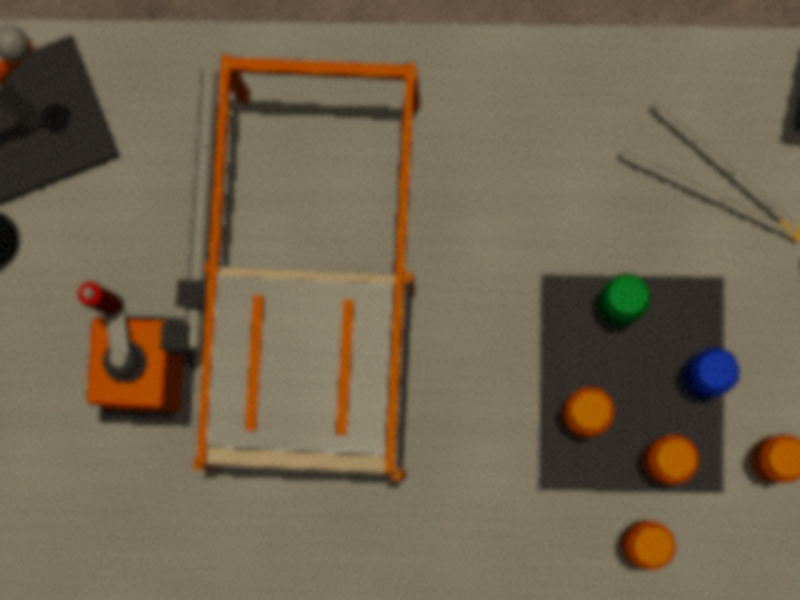

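The target is the glass at top pixel (336,204), about (472,-273). The crop shows it is leftmost on the mat; the next nearest in y is at -344. Next I'll work out the annealer yaw, the crank axis and the sleeve.

```bash
python3 - <<'E'
from h import *
o=bot.get_obs();R=Ro.from_euler('xyz',o['tcp_rot']).as_matrix();print('tool axes cols\n',R.round(3), o['tool_pos'])
for n in('top','scene'):
    c=cap(n);H=hsv(c);P=pts(c)
    m=(cv2.inRange(H,(5,140,70),(22,255,255))>0)
    for nm,a,b in(('rail-',-70,-30),('rail+',140,185),('strip-',-15,20),('strip+',85,120)):
        z=(127,136) if 'strip' in nm else (114,125)
        q=m&(P[...,1]>a)&(P[...,1]<b)&(P[...,2]>z[0])&(P[...,2]<z[1])&(P[...,0]>380)&(P[...,0]<850)
        Q=P[q].astype(np.float32)
        if len(Q)<20: print(nm,len(Q));continue
        vx,vy,x0,y0=cv2.fitLine(Q[:,:2],cv2.DIST_HUBER,0,.01,.01).ravel()
        print(n,nm,len(Q),'yaw',round(float(np.arctan(vy/vx)),4),'y@x515',round(float(y0+(515-x0)*vy/vx),1),'xr',Q[:,0].min().round(),Q[:,0].max().round())
    # gearbox top
    q=m&(P[...,1]>195)&(P[...,1]<310)&(P[...,2]>92)&(P[...,2]<107)&(abs(P[...,0]-515)<70)
    print(n,'gearbox',cv2.minAreaRect(P[q][:,:2].astype(np.float32)))
c=cap('top');print('hub',onz(c,148.8,185.2,129))
P=pts(c);q=(abs(P[...,0]-515)<75)&(abs(P[...,1]-255)<75)&(P[...,2]>124)&(P[...,2]<135);print('hub pts',q.sum(),P[q].mean(0),P[q].min(0),P[q].max(0))
s=cap('scene');save(s,'s1.png',(380,220,480,330),5)
E
```

```text
tool axes cols
 [[-0.     0.391 -0.92 ]
 [ 0.001 -0.92  -0.391]
 [-1.    -0.001 -0.   ]] [ 205.28608615 -483.01357771  226.41481571]
top rail- 624 yaw -0.031 y@x515 -50.7 xr 398.0 850.0
top rail+ 576 yaw -0.0354 y@x515 157.4 xr 406.0 850.0
top strip- 102 yaw -0.0131 y@x515 2.9 xr 438.0 584.0
top strip+ 108 yaw -0.0246 y@x515 103.7 xr 442.0 588.0
top gearbox ((516.9470825195312, 251.98916625976562), (89.05351257324219, 99.13471984863281), 88.14453887939453)
scene rail- 907 yaw -0.0277 y@x515 -51.8 xr 397.0 850.0
scene rail+ 920 yaw -0.0331 y@x515 155.9 xr 405.0 850.0
scene strip- 157 yaw -0.024 y@x515 2.3 xr 440.0 587.0
scene strip+ 173 yaw -0.0347 y@x515 101.7 xr 441.0 592.0
scene gearbox ((518.7601928710938, 251.24163818359375), (87.45773315429688, 98.24614715576172), 88.96472930908203)
hub [510.72791562 247.84420758 129.        ]
hub pts 62 [528.27390227 253.40941868 127.69172404] [508.67673081 237.60294714 124.13408253] [585.05124878 266.75579602 134.87890165]
```

View pics/s1.png

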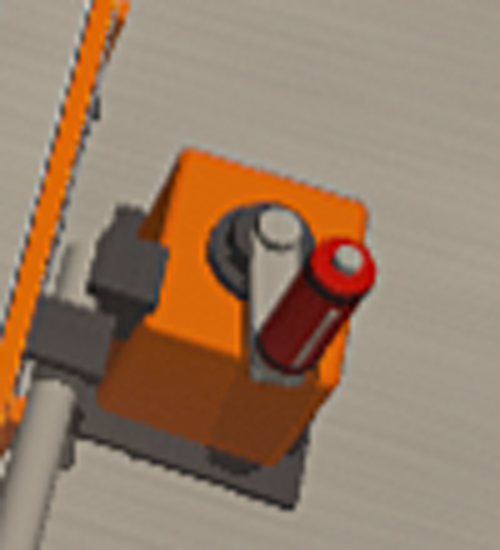

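The axis is near (517,251.5), the yaw is about -0.031, and the sleeve is at (576,261.5). That puts the crank at about 0.2, and the hatch's 3 mm offset agrees. I'll move above the sleeve and turn the jaws along the annealer's own y.

>>> step_arm([
  [[-0.01,-0.027,-0.032,6],[-0.019,-0.054,-0.063,12],[-0.019,-0.081,-0.095,18],[-0.019,-0.108,-0.126,24.8],[-0.019,-0.135,-0.158,24.8]],
], jaw=0)

```text
time: 0.87
tool_pos: [296.5, -299.3, 245.9]
tcp_rot: [2.239, 1.57, -0.94]
contact_force: [1.9, 0.4, 0.8]
grip_width: 91.3
```

>>> step_arm([
  [[0,-0.038,-0.017,0],[0,-0.076,-0.035,0],[0,-0.113,-0.052,0],[0,-0.151,-0.07,0],[0,-0.189,-0.087,0]],
])

```text
time: 1.28
tool_pos: [390.6, -112.9, 246.2]
tcp_rot: [2.481, 1.569, -0.699]
contact_force: [0.6, -1.1, -0.8]
grip_width: 91.8
```

>>> step_arm([
  [[0,-0.038,-0.017,0],[0,-0.076,-0.035,0],[0,-0.113,-0.052,0],[0,-0.151,-0.07,0],[0,-0.189,-0.087,0]],
])

```text
time: 1.7
tool_pos: [484.6, 73.3, 246.3]
tcp_rot: [2.631, 1.568, -0.548]
contact_force: [0.9, -0.8, 0.2]
grip_width: 92.2
```

>>> step_arm([
  [[0,-0.039,-0.018,0],[0,-0.078,-0.036,0],[0,-0.117,-0.054,0],[0,-0.154,-0.07,0],[0,-0.191,-0.086,0]],
])

```text
time: 2.12
tool_pos: [576.8, 260.0, 246.2]
tcp_rot: [2.629, 1.568, -0.55]
contact_force: [0.9, -0.6, -0.4]
grip_width: 91.9
```

```bash
python3 - <<'E'
from h import *
c=cap('wrist');save(c,'w0.png');H=hsv(c);P=pts(c)
o=bot.get_obs();R=Ro.from_euler('xyz',o['tcp_rot']).as_matrix();print(o['tool_pos'],R.round(3))
m=(cv2.inRange(H,(0,150,60),(4,255,255))|cv2.inRange(H,(172,150,60),(180,255,255)))>0
Q=P[m&(c['depth']>0)&(P[...,2]>150)];zt=np.percentile(Q[:,2],97);T=Q[Q[:,2]>zt-6]
print(len(Q),zt,T.min(0),T.max(0),(T.min(0)+T.max(0))/2)
E
```

```text
[578.51065851 266.40073339 244.48670718] [[ 0.003 -0.034 -0.999]
 [ 0.003 -0.999  0.034]
 [-1.    -0.003 -0.003]]
825 207.73448518109694 [566.02833273 249.99440214 201.7386858 ] [589.23306441 273.91838261 212.20301872] [577.63069857 261.95639237 206.97085226]
```

View pics/w0.png

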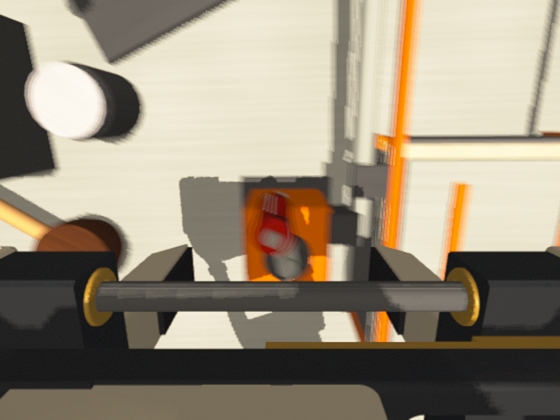

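The picture shows the sleeve at (270,215) between the open fingers. I'll correct by a few mm, descend, then close.

>>> step_arm([
  [[0.015,0.0045,0.002,0],[0.04,0.0045,0.002,0],[0.065,0.0045,0.002,0],[0.085,0.0045,0.002,0],[0.085,0.0045,0.002,0]],
])

```text
time: 2.58
tool_pos: [574.1, 261.4, 154.6]
tcp_rot: [0.057, 1.565, -3.119]
contact_force: [-0.7, 0.5, -0.7]
grip_width: 92.1
```

>>> step_arm([
  [[0,0,0,0],[0,0,0,0],[0,0,0,0],[0,0,0,0],[0,0,0,0]],
], jaw=1)

```text
time: 3.0
tool_pos: [574.7, 261.6, 155.9]
tcp_rot: [-0.116, 1.567, 2.992]
contact_force: [-0.1, -0.2, 0.6]
grip_width: 63.0
```

>>> step_arm([
  [[0,0,0,0],[0,0,0,0],[0,0,0,0],[0,0,0,0],[0,0,0,0]],
])

```text
time: 3.42
tool_pos: [574.7, 261.5, 155.9]
tcp_rot: [-0.106, 1.567, 3.002]
contact_force: [0.1, -0.3, -0.9]
grip_width: 29.7
```

>>> step_arm([
  [[0,0,0,0],[0,0,0,0],[0,0,0,0],[0,0,0,0],[0,0,0,0]],
])

```text
time: 3.83
tool_pos: [574.6, 261.6, 155.9]
tcp_rot: [-0.111, 1.567, 2.996]
contact_force: [-0.1, 0.9, -0.8]
grip_width: 25.7
```

```bash
cat > arc.py <<'E'
import sys
from h import *
# rows for an arc: axis x,y ; degrees ; also radial correction
ax=np.array([float(sys.argv[1]),float(sys.argv[2])]);deg=float(sys.argv[3]); off=np.array([float(v) for v in sys.argv[4:6]]) if len(sys.argv)>4 else np.zeros(2)
o=bot.get_obs();p=np.array(o['tool_pos'])-[*off,0];r=p[:2]-ax;a0=np.arctan2(r[1],r[0])
R=Ro.from_euler('xyz',o['tcp_rot']).as_matrix()
print('p',p.round(1),'r',np.hypot(*r).round(1),'ang',np.degrees(a0).round(1),'F',np.round(o['contact_force'],1),'w',o['grip_width'])
for k in range(1,6):
    a=a0+np.radians(deg)*k/5;q=np.array([*(ax+60*np.array([np.cos(a),np.sin(a)])+off),o['tool_pos'][2]])
    print((R.T@(q-o['tool_pos'])/1000).round(4).tolist())
E
python3 arc.py 517 251.5 60; python3 - <<'E'
from h import *
c=cap('wrist');H=hsv(c)
s=cap('scene');save(s,'s2.png',(340,140,520,330),3)
E
```

```text
p [574.6 261.6 155.9] r 58.5 ang 9.9 F [-0.1  0.9 -0.8] w 25.71946096707039
[0.0, -0.0122, 0.0024]
[0.0, -0.0231, 0.0086]
[0.0001, -0.0325, 0.017]
[0.0001, -0.0399, 0.0271]
[0.0002, -0.045, 0.0386]
```

View pics/s2.png

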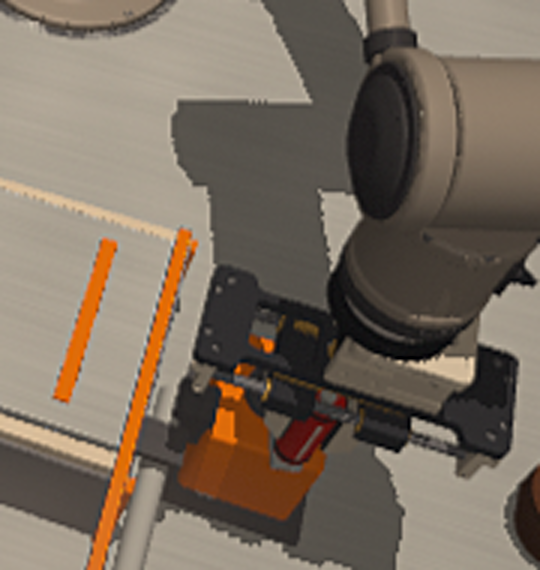

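The picture shows the fingers closed on the red sleeve at (310,425), opening 25.7 mm. Next, the first 60° arc.

>>> step_arm([
  [[0,-0.012,0.0024,0],[0,-0.023,0.0086,0],[0,-0.0325,0.017,0],[0,-0.04,0.027,0],[0,-0.045,0.0386,0]],
])

```text
time: 4.35
tool_pos: [537.8, 308.0, 155.9]
tcp_rot: [0.041, 1.569, -3.135]
contact_force: [3.6, -4.0, -1.4]
grip_width: 25.4
```

```bash
python3 arc.py 517 251.5 90 
```

```text
p [537.8 308.  155.9] r 60.2 ang 69.8 F [ 3.6 -4.  -1.4] w 25.39748037165782
[0.0, -0.0028, 0.0186]
[0.0001, 0.0001, 0.0372]
[0.0001, 0.0085, 0.0539]
[0.0002, 0.0218, 0.0672]
[0.0002, 0.0384, 0.0758]
```

>>> step_arm([
  [[0,-0.0028,0.0186,0],[0,0.0001,0.0372,0],[0,0.0085,0.054,0],[0,0.0218,0.0672,0],[0,0.0384,0.0758,0]],
])

```text
time: 4.77
tool_pos: [459.2, 273.7, 155.9]
tcp_rot: [-0.955, 1.568, 2.154]
contact_force: [9.8, 0.6, -7.3]
grip_width: 25.8
```

```bash
python3 arc.py 517 251.5 90 
```

```text
p [459.2 273.7 155.9] r 62.0 ang 159.0 F [ 9.8  0.6 -7.3] w 25.779445224839666
[-0.0, 0.0191, 0.0015]
[-0.0001, 0.0377, -0.0011]
[-0.0001, 0.0546, -0.0093]
[-0.0002, 0.0682, -0.0223]
[-0.0002, 0.077, -0.0388]
```

>>> step_arm([
  [[0,0.0191,0.0,0],[0,0.0377,-0.0015,0],[0,0.0546,-0.0093,0],[0,0.0682,-0.0223,0],[0,0.077,-0.0388,0]],
])

```text
time: 5.18
tool_pos: [493.8, 196.1, 155.8]
tcp_rot: [-0.88, 1.565, 2.229]
contact_force: [0.4, 12.4, -3.1]
grip_width: 25.4
```

```bash
python3 arc.py 517 251.5 90 
```

```text
p [493.8 196.1 155.8] r 60.0 ang -112.7 F [ 0.4 12.4 -3.1] w 25.391007691589614
[-0.0001, 0.0038, -0.0184]
[-0.0001, 0.0018, -0.037]
[-0.0002, -0.0058, -0.0542]
[-0.0002, -0.0184, -0.0681]
[-0.0001, -0.0347, -0.0775]
```

>>> step_arm([
  [[0,0.0034,-0.0184,0],[0,0.001,-0.037,0],[0,-0.0063,-0.0542,0],[0,-0.0184,-0.0681,0],[0,-0.0347,-0.0775,0]],
])

```text
time: 5.6
tool_pos: [570.8, 228.8, 155.7]
tcp_rot: [-0.487, 1.561, 2.621]
contact_force: [-12.4, 0.2, 5.4]
grip_width: 25.3
```

```bash
python3 arc.py 517 251.5 90 
```

```text
p [570.8 228.8 155.7] r 58.4 ang -22.9 F [-12.4   0.2   5.4] w 25.272350734347018
[0.0, -0.0178, -0.0054]
[0.0001, -0.0364, -0.0035]
[0.0003, -0.0536, 0.0042]
[0.0005, -0.0675, 0.0167]
[0.0006, -0.0769, 0.033]
```

>>> step_arm([
  [[0,-0.0178,-0.0044,0],[0,-0.0364,-0.0025,0],[0,-0.0536,0.0052,0],[0.0002,-0.0675,0.0177,0],[0.0002,-0.0769,0.034,0]],
])

```text
time: 6.02
tool_pos: [539.5, 307.4, 155.9]
tcp_rot: [-0.49, 1.563, 2.619]
contact_force: [1.9, -6.6, -1.5]
grip_width: 25.5
```

```bash
python3 arc.py 516 251.5 90 
```

```text
p [539.5 307.4 155.9] r 60.6 ang 67.2 F [ 1.9 -6.6 -1.5] w 25.51065954306262
[0.0001, -0.0033, 0.0186]
[0.0003, -0.0013, 0.0373]
[0.0004, 0.0064, 0.0544]
[0.0004, 0.019, 0.0683]
[0.0004, 0.0352, 0.0777]
```

>>> step_arm([
  [[0,-0.0033,0.0186,0],[0,-0.0008,0.0373,0],[0,0.0068,0.0544,0],[0,0.0195,0.0683,0],[0,0.0355,0.0775,0]],
])

```text
time: 6.43
tool_pos: [459.8, 275.6, 155.9]
tcp_rot: [-0.773, 1.563, 2.338]
contact_force: [12.1, 0.2, -10.4]
grip_width: 25.2
```

```bash
python3 arc.py 516 251.5 90 
```

```text
p [459.8 275.6 155.9] r 61.2 ang 156.8 F [ 12.1   0.2 -10.4] w 25.239777354058823
[-0.0001, 0.0188, 0.0029]
[-0.0002, 0.0374, 0.0011]
[-0.0003, 0.0546, -0.0064]
[-0.0005, 0.0687, -0.0189]
[-0.0006, 0.0782, -0.0351]
```

>>> step_arm([
  [[0,0.0188,0.0015,0],[0,0.0374,0.0005,0],[0,0.0546,-0.0066,0],[0,0.0687,-0.0189,0],[0,0.0782,-0.0351,0]],
])

```text
time: 6.85
tool_pos: [491.3, 197.2, 155.8]
tcp_rot: [-0.926, 1.561, 2.185]
contact_force: [0.4, 14.3, -2.5]
grip_width: 25.4
```

```bash
python3 arc.py 516 251.5 75 
```

```text
p [491.3 197.2 155.8] r 59.7 ang -114.5 F [ 0.4 14.3 -2.5] w 25.385549303278744
[-0.0001, 0.0044, -0.015]
[-0.0002, 0.0044, -0.0307]
[-0.0003, 0.0004, -0.0458]
[-0.0003, -0.0073, -0.0594]
[-0.0003, -0.0184, -0.0705]
```

>>> step_arm([
  [[0,0.0042,-0.015,0],[0,0.004,-0.0307,0],[0,0.0,-0.0458,0],[0,-0.0075,-0.0594,0],[0,-0.0184,-0.0703,0]],
])

```text
time: 7.27
tool_pos: [561.3, 213.6, 155.7]
tcp_rot: [-0.739, 1.559, 2.371]
contact_force: [-7.2, 0.1, 4.5]
grip_width: 25.6
```

```bash
python3 arc.py 516 251.5 27 
```

```text
p [561.3 213.6 155.7] r 59.0 ang -39.9 F [-7.2  0.1  4.5] w 25.59684580051439
[-0.0, -0.004, -0.0041]
[0.0, -0.0089, -0.0069]
[0.0, -0.014, -0.0092]
[0.0001, -0.0194, -0.0111]
[0.0001, -0.0249, -0.0124]
```

>>> step_arm([
  [[0,-0.004,-0.0038,0],[0,-0.0089,-0.0066,0],[0,-0.014,-0.0089,0],[0,-0.0194,-0.0108,0],[0,-0.0249,-0.012,0]],
])

```text
time: 7.68
tool_pos: [573.6, 238.2, 155.8]
tcp_rot: [-0.658, 1.559, 2.452]
contact_force: [-3.9, -3.0, 2.8]
grip_width: 25.4
```

```bash
python3 arc.py 516 251.5 10 
```

```text
p [573.6 238.2 155.8] r 59.1 ang -13.0 F [-3.9 -3.   2.8] w 25.429283834493305
[0.0, -0.0019, -0.0012]
[0.0, -0.004, -0.0015]
[0.0, -0.006, -0.0017]
[0.0, -0.0081, -0.0019]
[0.0001, -0.0102, -0.002]
```

>>> step_arm([
  [[0,-0.002,-0.0006,0],[0,-0.004,-0.001,0],[0,-0.006,-0.0013,0],[0,-0.008,-0.0015,0],[0,-0.01,-0.0017,0]],
])

```text
time: 8.1
tool_pos: [575.2, 248.0, 155.8]
tcp_rot: [-0.586, 1.558, 2.524]
contact_force: [-5.7, -3.5, 3.3]
grip_width: 25.2
```

>>> step_arm([
  [[0,-0.001,-0.0001,0],[0,-0.002,-0.0002,0],[0,-0.003,-0.0003,0],[0,-0.004,-0.0003,0],[0,-0.005,-0.0003,0]],
])

```text
time: 8.52
tool_pos: [575.3, 252.6, 155.8]
tcp_rot: [-0.5, 1.558, 2.61]
contact_force: [-4.3, -8.3, 3.2]
grip_width: 25.7
```

>>> step_arm([
  [[0,-0.001,0,0],[0,-0.002,0,0],[0,-0.003,0,0],[0,-0.004,0,0],[0,-0.004,0,0]],
])

```text
time: 8.93
tool_pos: [575.4, 252.8, 155.8]
tcp_rot: [0.031, 1.558, 3.14]
contact_force: [-5.6, -16.8, 5.8]
grip_width: 25.1
```

The stop is felt: the sleeve stays at y=252.8 while Fy rises to -17 N. Next, back off a quarter turn.

```bash
python3 arc.py 516 251.5 -90 
```

```text
p [575.4 252.8 155.8] r 59.4 ang 1.2 F [ -5.6 -16.8   5.8] w 25.145021316762325
[0.0, 0.0186, 0.0013]
[0.0001, 0.0358, 0.0089]
[0.0003, 0.0498, 0.0214]
[0.0005, 0.0592, 0.0377]
[0.0007, 0.0631, 0.056]
```

>>> step_arm([
  [[0,0.0186,0.0013,0],[0,0.0358,0.0089,0],[0,0.0498,0.0214,0],[0,0.0592,0.0377,0],[0,0.0631,0.056,0]],
])

```text
time: 9.35
tool_pos: [518.2, 192.3, 155.9]
tcp_rot: [-0.337, 1.561, 2.77]
contact_force: [4.0, 11.7, -10.0]
grip_width: 25.5
```

```bash
python3 arc.py 516 251.5 0 
```

```text
p [518.2 192.3 155.9] r 59.3 ang -87.8 F [  4.   11.7 -10. ] w 25.45143114615893
[-0.0, 0.0007, -0.0001]
[-0.0, 0.0007, -0.0001]
[-0.0, 0.0007, -0.0001]
[-0.0, 0.0007, -0.0001]
[-0.0, 0.0007, -0.0001]
```

>>> step_arm([
  [[0,0.0,0.0012,0],[0,0.0,0.0012,0],[0,0.0,0.0012,0],[0,0.0,0.0012,0],[0,0.0,0.0012,0]],
])

```text
time: 9.77
tool_pos: [517.6, 192.4, 155.9]
tcp_rot: [-0.349, 1.561, 2.758]
contact_force: [-3.3, -1.4, -0.1]
grip_width: 25.3
```

```bash
python3 - <<'E'
from h import *
o=bot.get_obs();print(o['tool_pos'],o['contact_force'])
for n in('top','scene'):
    c=cap(n);H=hsv(c);P=pts(c);m=cv2.inRange(H,(5,140,70),(22,255,255))>0
    for a,b in((-20,20),(75,118)):
        q=m&(P[...,1]>a)&(P[...,1]<b)&(P[...,2]>127)&(P[...,2]<136)&(P[...,0]>600);Q=P[q]
        if len(Q):print(n,len(Q),(Q.min(0)+Q.max(0))/2,Q.max(0)-Q.min(0))
E
```

```text
[517.61674961 192.42934839 155.8638371 ] [-3.26284661 -1.40222002 -0.13590521]
top 111 [697.98172464  -2.4405029  130.49058215] [145.52553417  14.59050024   6.9254084 ]
top 132 [738.38779359  94.97590376 131.37313737] [223.17255856  19.96919248   8.6850557 ]
scene 215 [698.31873561  -3.42877468 129.45221118] [148.57463897  14.85924928   4.84034093]
scene 214 [702.18246885  95.85167503 129.22269729] [147.90796734  15.96705252   4.44406182]
```

>>> step_arm([
  [[0,0,0,0],[0,0,0,0],[0,0,0,0],[0,0,0,0],[0,0,0,0]],
], jaw=0)

```text
time: 10.28
tool_pos: [517.9, 192.5, 156.0]
tcp_rot: [-0.42, 1.562, 2.687]
contact_force: [0.2, 0.5, -0.3]
grip_width: 54.6
```

>>> step_arm([
  [[0,0,0,0],[0,0,0,0],[-0.02,0,0,0],[-0.05,0,0,0],[-0.085,0,0,0]],
])

```text
time: 10.7
tool_pos: [517.5, 191.9, 240.4]
tcp_rot: [-0.21, 1.558, 2.897]
contact_force: [0.5, 0.1, 0.4]
grip_width: 87.5
```

```bash
python3 - <<'E'
from h import *
c=cap('top')
d,R=totool([472.5,-273,240]);print(d,R.round(3))
s=cap('scene');save(s,'s3.png',(230,130,520,410),2)
H=hsv(s);P=pts(s);m=cv2.inRange(H,(0,150,60),(4,255,255))>0
q=m&(P[...,2]>150)&(P[...,2]<216)&(P[...,0]>440)&(P[...,0]<620);Q=P[q];print(len(Q));T=Q[Q[:,2]>200];print((T.min(0)+T.max(0))/2,T.max(0)-T.min(0))
E
```

```text
[  6.1758885  467.18139961  32.44418026] [[ 0.002 -0.034 -0.999]
 [ 0.006 -0.999  0.034]
 [-1.    -0.006 -0.002]]
193
[521.25578632 192.46733229 205.42567909] [22.12341088 23.07298403  8.69844889]
```

View pics/s3.png

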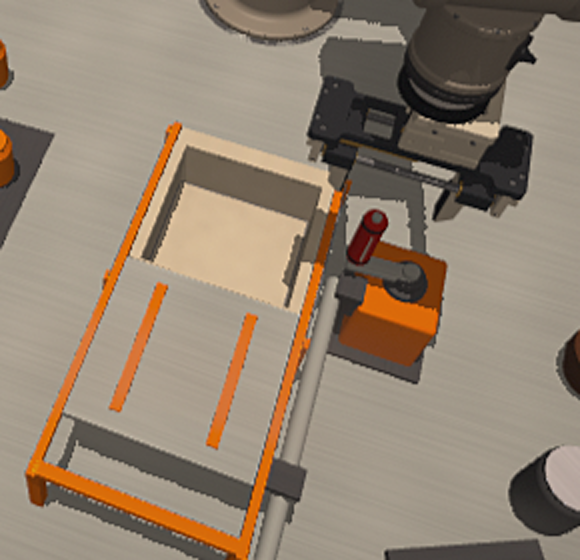

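The picture shows the hatch open and clear of the chamber, and the crank pointing to own -y. Now to the glass.

>>> step_arm([
  [[0,0.035,0.002,0],[0,0.07,0.005,0],[0,0.105,0.007,0],[0,0.14,0.009,0],[0,0.175,0.012,0]],
])

```text
time: 11.22
tool_pos: [502.8, 16.9, 245.4]
tcp_rot: [-1.965, 1.564, 1.142]
contact_force: [0.9, -0.2, 0.3]
grip_width: 92.0
```

>>> step_arm([
  [[0,0.035,0.002,0],[0,0.07,0.005,0],[0,0.105,0.007,0],[0,0.14,0.009,0],[0,0.175,0.012,0]],
])

```text
time: 11.63
tool_pos: [484.4, -159.2, 243.9]
tcp_rot: [-1.974, 1.564, 1.133]
contact_force: [1.5, 0.3, -0.8]
grip_width: 91.7
```

>>> step_arm([
  [[0.02,0.03,0.002,0],[0.04,0.06,0.005,0],[0.06,0.09,0.007,0],[0.07,0.112,0.008,0],[0.07,0.117,0.008,0]],
])

```text
time: 12.05
tool_pos: [470.7, -277.9, 170.0]
tcp_rot: [-1.419, 1.562, 1.685]
contact_force: [-0.7, -0.1, 0.1]
grip_width: 91.7
```

>>> step_arm([
  [[0,0,0,0],[0,0,0,0],[0,0,0,0],[0,0,0,0],[0,0,0,0]],
])

```text
time: 12.47
tool_pos: [471.3, -277.0, 170.7]
tcp_rot: [-1.554, 1.563, 1.552]
contact_force: [-0.4, 0.9, -0.1]
grip_width: 91.7
```

```bash
python3 - <<'E'
from h import *
c=cap('wrist');save(c,'w1.png');H=hsv(c);P=pts(c)
m=cv2.inRange(H,(5,140,70),(25,255,255));k,l,st,ce=cv2.connectedComponentsWithStats(m)
for i in range(1,k):
    if st[i,4]<200: continue
    Q=P[(l==i)&(c['depth']>0)];T=Q[(Q[:,2]>70)&(Q[:,2]<82)]
    if len(T)>20: print(ce[i].round(),st[i],((T.min(0)+T.max(0))/2).round(1),(T.max(0)-T.min(0)).round(1))
s=cap('top');H=hsv(s);P=pts(s)
for p in((472,-273,26),):
    d,R=totool(p);print(bot.get_obs()['tool_pos'],d,R.round(3))
E
```

```text
[278. 205.] [ 245  168   67   73 3789] [ 472.3 -274.5   73.3] [43.9 43.   6.7]
[511. 234.] [ 470  210   90   42 2937] [ 437.6 -490.4   73.2] [13.6 26.3  6.3]
[377. 242.] [ 347  216   76   66 2240] [ 427.8 -369.7   72.8] [26.  41.3  5.5]
[ 471.13966931 -277.21993747  170.5282164 ] [144.55673934  -3.11438667  -0.77658385] [[-0.    -0.036 -0.999]
 [ 0.008 -0.999  0.036]
 [-1.    -0.008  0.   ]]
```

View pics/w1.png

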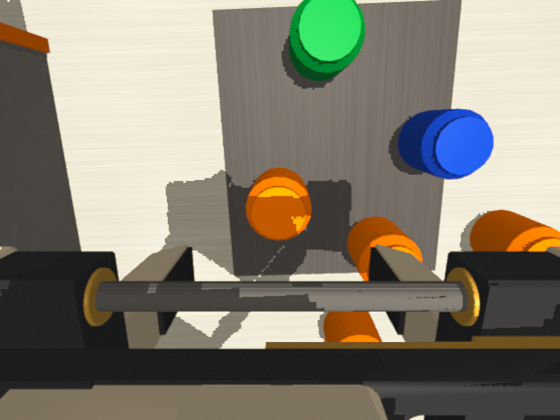

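The picture shows the chosen amber glass at (278,205) centred between the fingers, with neighbours clear. I'll descend and grip.

>>> step_arm([
  [[0.03,-0.001,-0.001,0],[0.065,-0.002,-0.001,0],[0.098,-0.0024,-0.001,0],[0.125,-0.0024,-0.001,0],[0.137,-0.0024,-0.001,0]],
])

```text
time: 12.98
tool_pos: [470.7, -272.1, 30.3]
tcp_rot: [-1.17, 1.559, 1.936]
contact_force: [-0.5, 0.2, -0.4]
grip_width: 91.9
```

>>> step_arm([
  [[0,0,0,0],[0,0,0,0],[0,0,0,0],[0,0,0,0],[0,0,0,0]],
], jaw=1)

```text
time: 13.4
tool_pos: [471.4, -272.6, 31.7]
tcp_rot: [-1.319, 1.561, 1.787]
contact_force: [0.6, -0.7, -0.4]
grip_width: 63.1
```

>>> step_arm([
  [[0,0,0,0],[0,0,0,0],[0,0,0,0],[0,0,0,0],[0,0,0,0]],
])

```text
time: 13.82
tool_pos: [471.9, -273.0, 32.4]
tcp_rot: [-1.433, 1.562, 1.673]
contact_force: [-0.4, -0.4, 5.0]
grip_width: 55.6
```

>>> step_arm([
  [[-0.003,0,0,0],[-0.015,0,0,0],[-0.035,0,0,0],[-0.06,0,0,0],[-0.085,0,0,0]],
])

```text
time: 14.23
tool_pos: [471.0, -272.9, 117.1]
tcp_rot: [-1.202, 1.56, 1.904]
contact_force: [-0.1, 0.2, -4.5]
grip_width: 55.7
```

>>> step_arm([
  [[-0.025,0,0,0],[-0.05,0,0,0],[-0.075,0,0,0],[-0.085,0,0,0],[-0.09,0,0,0]],
])

```text
time: 14.65
tool_pos: [471.6, -274.1, 208.3]
tcp_rot: [-1.301, 1.561, 1.805]
contact_force: [0.6, -0.1, -3.9]
grip_width: 55.5
```

```bash
python3 - <<'E'
from h import *
o=bot.get_obs();print(o['contact_force'],o['grip_width'])
# chamber inner walls from scene: floor points
for n in('scene','top'):
    s=cap(n);P=pts(s)
    q=(P[...,2]>28)&(P[...,2]<42)&(abs(P[...,0]-512)<95)&(abs(P[...,1]-52)<95);Q=P[q]
    print(n,len(Q),np.median(Q,0),np.percentile(Q,2,axis=0),np.percentile(Q,98,axis=0))
    r=cv2.minAreaRect(Q[:,:2].astype(np.float32));print(r)
d,R=totool([512,40,200]);print(d,o['tool_pos'],R.round(3))
E
```

```text
[ 0.58613595 -0.14322406 -3.90388218] 55.484647473717956
scene 3163 [490.04132696  54.06177307  35.52990467] [424.94261443 -29.94813912  31.97767757] [550.59065143 134.47598528  39.58788109]
((488.2652282714844, 52.27749252319336), (170.66937255859375, 132.9161834716797), 88.12469482421875)
top 3141 [512.31072944  57.00001097  34.99164042] [431.8436328  -22.45318949  29.52702075] [593.03212846 136.46898262  40.52440213]
((512.5455932617188, 57.04547119140625), (165.7409210205078, 168.5323486328125), 87.93619537353516)
[   9.92101405 -314.8440327   -29.84062698] [ 471.57831827 -274.06905647  208.27352551] [[-0.004 -0.035 -0.999]
 [ 0.011 -0.999  0.035]
 [-1.    -0.011  0.005]]
```

>>> step_arm([
  [[0,-0.02,-0.002,0],[0,-0.053,-0.005,0],[0,-0.087,-0.008,0],[0,-0.121,-0.012,0],[0,-0.155,-0.015,0]],
])

```text
time: 15.17
tool_pos: [490.6, -117.6, 206.0]
tcp_rot: [-0.974, 1.556, 2.131]
contact_force: [0.4, -0.1, -3.5]
grip_width: 55.7
```

>>> step_arm([
  [[0,-0.034,-0.003,0],[0,-0.068,-0.006,0],[0,-0.102,-0.009,0],[0,-0.13,-0.011,0],[0,-0.15,-0.013,0]],
])

```text
time: 15.58
tool_pos: [507.7, 34.6, 205.5]
tcp_rot: [-0.808, 1.552, 2.299]
contact_force: [-0.7, -0.7, -3.0]
grip_width: 55.6
```

>>> step_arm([
  [[0,0,0,0],[0,0,0,0],[0,0,0,0],[0,0,0,0],[0,0,0,0]],
])

```text
time: 16.0
tool_pos: [507.6, 33.5, 205.1]
tcp_rot: [-0.773, 1.552, 2.333]
contact_force: [0.3, -0.3, -3.6]
grip_width: 55.5
```

```bash
python3 - <<'E'
from h import *
d,R=totool([511,42,80]);print(d,bot.get_obs()['tool_pos'],R.round(3))
s=cap('scene');save(s,'s4.png',(220,80,520,380),2)
E
```

```text
[125.17247928  -6.918593    -4.81992136] [507.56621966  33.54793355 205.12401794] [[-0.013 -0.036 -0.999]
 [ 0.014 -0.999  0.036]
 [-1.    -0.013  0.014]]
```

View pics/s4.png

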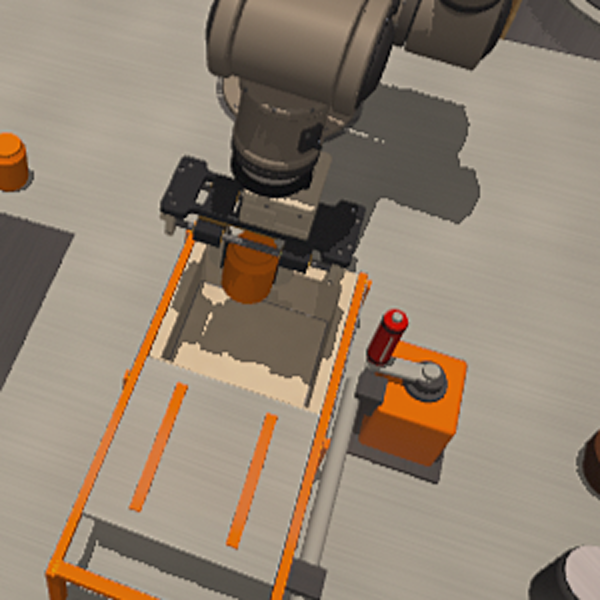

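The picture shows the glass held upright over the open chamber. Lowering.

>>> step_arm([
  [[0.025,-0.0015,-0.001,0],[0.055,-0.003,-0.002,0],[0.085,-0.005,-0.0035,0],[0.108,-0.006,-0.0045,0],[0.12,-0.007,-0.005,0]],
])

```text
time: 16.47
tool_pos: [509.9, 41.5, 82.6]
tcp_rot: [-0.656, 1.549, 2.448]
contact_force: [-0.6, -0.6, -3.9]
grip_width: 55.8
```

>>> step_arm([
  [[0,0,0,0],[0,0,0,0],[0.001,0,0,0],[0.003,0,0,0],[0.005,0,0,0]],
])

```text
time: 16.88
tool_pos: [510.6, 41.3, 78.6]
tcp_rot: [-0.731, 1.551, 2.373]
contact_force: [-0.6, 0.4, -3.8]
grip_width: 55.4
```

>>> step_arm([
  [[0.002,0,0,0],[0.004,0,0,0],[0.006,0,0,0],[0.0075,0,0,0],[0.009,0,0,0]],
])

```text
time: 17.3
tool_pos: [510.4, 41.5, 69.4]
tcp_rot: [-0.726, 1.551, 2.378]
contact_force: [0.4, -0.2, -4.9]
grip_width: 55.7
```

>>> step_arm([
  [[0.0005,0,0,0],[0.001,0,0,0],[0.0015,0,0,0],[0.0015,0,0,0],[0.0015,0,0,0]],
])

```text
time: 17.72
tool_pos: [510.4, 41.5, 67.9]
tcp_rot: [-0.729, 1.551, 2.375]
contact_force: [0.0, -0.5, -3.8]
grip_width: 55.5
```

>>> step_arm([
  [[0.0005,0,0,0],[0.001,0,0,0],[0.001,0,0,0],[0.001,0,0,0],[0.001,0,0,0]],
])

```text
time: 18.13
tool_pos: [510.4, 41.5, 67.5]
tcp_rot: [-0.741, 1.551, 2.363]
contact_force: [-3.1, -0.2, 6.0]
grip_width: 55.5
```

>>> step_arm([
  [[0.0003,0,0,0],[0.0006,0,0,0],[0.0008,0,0,0],[0.0008,0,0,0],[0.0008,0,0,0]],
])

```text
time: 18.55
tool_pos: [510.4, 41.5, 67.4]
tcp_rot: [-0.754, 1.552, 2.35]
contact_force: [-4.5, -0.3, 9.1]
grip_width: 55.7
```

The glass is on the floor: Fz went from -4 to +9 N. Now open partway.

>>> step_arm([
  [[0,0,0,0],[0,0,0,0],[0,0,0,0],[0,0,0,0],[0,0,0,0]],
], jaw=0.2)

```text
time: 18.97
tool_pos: [510.6, 41.5, 67.3]
tcp_rot: [-0.757, 1.552, 2.347]
contact_force: [0.4, -1.3, 0.6]
grip_width: 73.3
```

>>> step_arm([
  [[0,0,0,0],[-0.005,0,0,0],[-0.015,0,0,0],[-0.03,0,0,0],[-0.05,0,0,0]],
])

```text
time: 19.38
tool_pos: [510.6, 40.8, 117.7]
tcp_rot: [-0.695, 1.55, 2.409]
contact_force: [0.5, 0.6, 0.6]
grip_width: 73.3
```

>>> step_arm([
  [[-0.03,0,0,0],[-0.06,0,0,0],[-0.09,0,0,0],[-0.12,0,0,0],[-0.14,0,0,0]],
])

```text
time: 19.8
tool_pos: [513.4, 38.9, 261.9]
tcp_rot: [-0.87, 1.554, 2.234]
contact_force: [0.2, -0.0, 0.7]
grip_width: 73.8
```

>>> step_arm([
  [[0,0.03,0.01,0],[0,0.06,0.02,0],[0,0.09,0.03,0],[0,0.12,0.04,0],[0,0.14,0.05,0]],
])

```text
time: 20.22
tool_pos: [457.4, -101.2, 261.7]
tcp_rot: [-0.881, 1.556, 2.223]
contact_force: [0.2, -0.4, -0.3]
grip_width: 73.3
```

>>> step_arm([
  [[0,0,0,0],[0,0,0,0],[0,0,0,0],[0,0,0,0],[0,0,0,0]],
])

```text
time: 20.63
tool_pos: [457.7, -100.3, 261.8]
tcp_rot: [-0.897, 1.555, 2.208]
contact_force: [0.4, -0.3, -0.1]
grip_width: 73.5
```

```bash
python3 - <<'E'
from h import *
for n in('scene','top'):
    c=cap(n);P=pts(c);H=hsv(c)
    if n=='scene': save(c,'s5.png',(130,120,480,400),2)
    for name,lo,hi,cen,z in(('amber',(5,140,50),(22,255,255),(511,42),(103,116)),('green',(50,120,40),(85,255,255),(607,-313),(70,84)),('blue',(110,120,50),(130,255,255),(521,-416),(70,84))):
        q=(cv2.inRange(H,lo,hi)>0)&(np.hypot(P[...,0]-cen[0],P[...,1]-cen[1])<45)&(P[...,2]>z[0])&(P[...,2]<z[1]);Q=P[q]
        if len(Q):print(n,name,len(Q),((Q.min(0)+Q.max(0))/2).round(),(Q.max(0)-Q.min(0)).round())
E
```

```text
scene amber 287 [513.  41. 109.] [46. 49. 11.]
scene green 248 [ 606. -314.   75.] [44. 43. 10.]
scene blue 199 [ 522. -416.   75.] [42. 44. 10.]
top amber 210 [510.  45. 109.] [48. 43. 12.]
top green 185 [ 605. -315.   77.] [44. 44. 13.]
top blue 188 [ 522. -415.   76.] [46. 42. 11.]
```

View pics/s5.png

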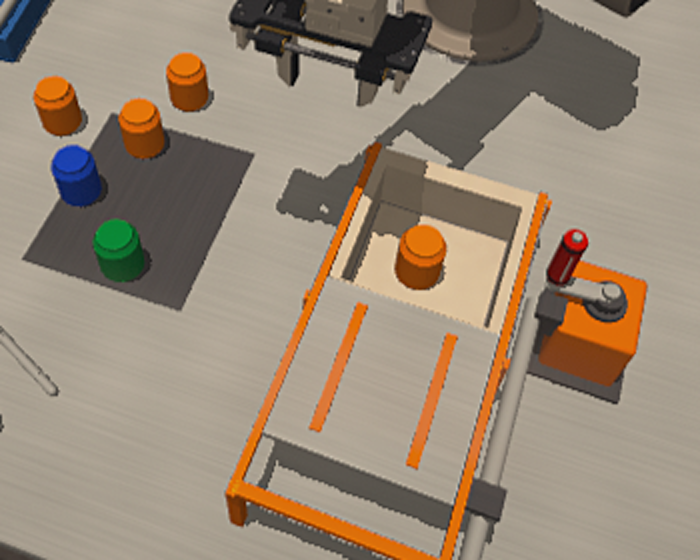

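The picture shows the amber glass upright in the chamber at (420,255), the other glasses unmoved, and the robot clear.

```bash
python3 -c "
from plant import bot
bot.close_job()"
```

```text
the job is handed in; nothing more can be done
```

The crank is wound and backed off, and the amber glass stands upright in the open chamber. The job was handed in at about 21 s.

- **Crank:** I held the red sleeve throughout (opening about 25.5 mm) and wound it anticlockwise about 712° until it stopped. There the force rose to 17 N with no further movement. I then backed off a quarter turn and let go. The hatch had moved about 187 mm, where about 184 mm was expected. My last sleeve reading from the camera was about 2° off the angle the tool measured, which is within camera error.
- **Amber glass:** I took the leftmost of the four lookalikes, at (472, -273) on the mat. I lowered it until the floor took the load (about 9 N), then let go. It stands at about (511, 42), with its top at about 110 mm, as it should when upright on the chamber floor.
- **Other glasses:** the green and blue glasses are within 2–3 mm of their first measured positions, which is within camera accuracy.
- **Robot:** it is clear of everything. The highest wrist force I saw was about 19 N.

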